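Put the clamping kit back in its caddy

TASK

Put the four pieces of the clamping kit away in the red caddy, each right way up and resting on the caddy's floor: the slotted clamp strap in the long compartment, the stepped block in the wide compartment beside it, and the hexagon nut and the T-nut in the two small compartments, one in each, either way round. The T-nut is lodged in the slot of the fixture plate: drive it right out of the slot's open end with the scraper that runs in the slot (do not touch the nut with the fingers while it is in the slot), then put it away too. Leave the plain bar and the plain block where they lie.

Things in the scene. Friction and masses are not known exactly. Their poses are not given: they have to be found in the camera images.
- plate: Fixed steel plate with one T-slot along its x axis at y = 0, open at +x. Origin on the bench. Base slab, 8 mm thick (its top is the slot floor): x -90 to 165, y -60 to 60 mm. Two aluminium rails on it, x -90 to 75 mm, top 33 mm above the bench; x 75 to 165 is a bare run-out ledge. Slot 20 mm wide at the top, 33 mm in its lowest 13 mm. Place and angle vary.
- scraper_grip (a point): Middle of the black upright handle of the scraper, captive in the slot: 24 x 24 mm, sides along the plate's x and y, 34 to 82 mm above the bench (point at 60). Slides along the plate's x from -65 mm (starts within 12 mm of it) to a stop at +40, friction about 2 N, stays where left. Its blade in the slot reaches 70 mm ahead (+x) of the handle's middle: at the stop, 35 mm past the slot's end.
- tnut_center (a point): Bright steel T-nut, 0.12 kg, in the slot ahead of the blade. 30 mm long (its x, along the slot); foot 28 mm wide (y), 11 mm high; neck 15 mm wide; 23 mm high in all; dark hole in the top. It can only slide out of the open end, onto the ledge. The position is its centre, half-way up, its z axis up when it lies as at the start
- stepblock_center (a point): Stepped block of bright steel, 0.25 kg: 54 mm long (x), 30 mm wide (y), a stair of three steps each 18 mm long, 15, 27 and 39 mm high from its -x to its +x end. The position is the middle of its plan, 13.5 mm above its underside; z axis up when it stands as at the start
- strap_center (a point): Clamp strap: flat bar of bright steel, 0.18 kg, 80 mm long (x), 28 mm wide (y), 14 mm thick, with a long hole 44 x 12 mm right through its middle. The position is its centre, half-way up, its z axis up when it lies as at the start
- hexnut_center (a point): Big hexagon nut of bright steel, 0.13 kg, 30 mm across flats (one pair of flats faces its +y and -y), 24 mm high, dark hole in the top. The position is its centre, half-way up, its z axis up when it lies as at the start
- block_center (a point): Look-alike: plain block of bright steel without steps, 54 x 30 x 27 mm. Not part of the kit. The position is its centre, half-way up, its z axis up when it lies as at the start
- bar_center (a point): Look-alike: plain flat bar of bright steel without a hole, 80 x 28 x 14 mm. Not part of the kit. The position is its centre, half-way up, its z axis up when it lies as at the start
- caddy: Fixed open red caddy, 214 (x) by 185 mm (y), rim 20 mm and floor 4 mm above the bench, walls 5 mm. Origin on the bench under its centre. Long compartment: x -102 to 102, y 2.5 to 87.5 mm. The other row, y -87.5 to -2.5 mm: the wide one x -102 to -18, the small ones x -13 to 42 and x 47 to 102 mm. Place and angle vary.
Things that resemble listed ones, but are neither listed nor needed, are in the scene too. What is shaped like the part that bears stepblock_center but purple or yellow is not meant. What is shaped like the part that bears strap_center but yellow is not meant.

How it is judged:
By the outcome, as a careful person would: the job done as asked, in the order asked, and still so for the second after the job is handed in, with the robot touching nothing.
It also fails if it takes over 122 s, if anything falls off the work surface, if the arm or the gripper's body presses on something with over 40 N, if the wrist force passes 120 N, or if a joint passes its speed limit or range.

ROBOT

A 7-joint arm with a two-finger parallel gripper is mounted at the origin on the work surface. World frame = base frame: x ahead of the robot, y to its left, z up, the work surface at z = 0. Lengths are in m, angles in rad, forces in N, time in s.
With the tool pointing down it reaches from about 0.35 to 0.9 m from the base axis. Payload 19.9 kg.
Tool frame: the origin (TCP) lies at the very end of the fingers, on their centre line; the grasp point (between the pads) lies 19 mm behind it; z points along the fingers, y is the direction in which the jaws open and shut (so a half turn about z gives the same grasp; the last joint's range is limited). The gripper opens to 85 mm and grips with 20 to 120 N. Pads are 22 mm wide; open, the fingers measure 114 mm over their backs; the gripper's body (76 mm by 85 mm) begins 54 mm behind the grasp point. The pads swing forward as they close: fully open they stand 13 mm farther back than shut.
Start: joints at [-1.274, 0.417, -0.01, 1.614, 0.005, 1.111, -0.053], TCP at [0.208, 0.589, 0.231] pointing down, gripper open.
Joint ranges: [-2.81, 2.81], [-0.39, 2.02], [-1.27, 1.25], [0.06, 2.57], [-1.19, 4.33], [0.19, 2], [-2.82, 2.82]. Speed limits (rad/s): [1.89, 1.89, 2.39, 2.39, 3.01, 3.01, 3.01].

INTERFACE

Orientations are given as a rotation vector (axis times angle).
In Python, from plant import manip gives the robot as it stands. The module is installed in compiled form; this text tells all that it offers.
- The arm moves only by the tool play_rows, never from a script. Its argument "rows" is text: rows parted by semicolons, each of 5 numbers parted by spaces: the shift along the tool's x, y, z in cm, then the turn about the tool's z in rad, then the closure, from 0 (fully open) to 1 (shut). A call has 1 to 8 rows; each row is the pose to reach, as a shift and turn from the pose commanded when the call began, along the tool's axes at that moment; what a row does not reach only later rows make up. A row lasts 1/12 s, in which the tool goes at most 41.7 mm and 7.16 degrees, less where a joint would pass 70% of its speed; a pose out of reach is approached as far as the arm can. A call with a gripper value outside its range is refused whole. The fingers move at their own pace and stop on an object; the grip force is fixed at half the most. Time passes only in rows, so rows that repeat a pose let the fingers close. It gives the time, the measured TCP pose, the force and the opening at its end, in the units of the state.
- manip.get_obs(): the state, without advancing time (a new reading comes with each control period).
- manip.capture(name): name is "side" or "top" or "wrist"; returns a dict with "pixels" (384x512x3 uint8, blue, green, red), "depth" (384x512 float32, m along the optical axis (not along the pixel's ray), 0 where there is no reading), "intrinsics" (3x3 intrinsics, pixels), "rvec" (rotation vector, rad) and "tvec" (3), from world to camera coordinates, as OpenCV has them. Camera axes: x right, y down, z forward; pixel columns grow to the right and rows downward; lengths in m; the calibration is good to about 2 mm. A picture is of the moment at which its call begins.
- manip.sign_off(): hands the job in, once; it reports no verdict.
Trained networks look in the newest picture that a camera, given by its name, has taken for a name from the list of things; names that differ only in an ending like _2 or _b are one class to them, and where a whole thing is asked for, a point or a joint stands for the part that bears it (a point fixed in the world has none). Each returns a list of dicts, best first, with "conf" (0 to 1); they miss things now and then, are a little off and sometimes report something else, mostly with a low value. They report only what shows in the picture. A call takes as long as a camera call. They do not tell look-alikes from the thing itself.
- manip.look_for(thing, camera): "position" ([row, column] in pixels, amid what is visible of it).
- manip.tip_of(thing, camera): "position" ([row, column] in pixels: a listed point, or the origin of a listed thing).
The state is a dict: "time": time; "qpos": joint angles; "joint_vel": joint speeds; "effort": joint torques, N m; "position": TCP position; "tcp_rot": TCP orientation; "force": force on the tool from outside, world axes, zero at the start; "ft_torque": the same for the moment, N m; "gripper_width": finger opening in m.
Only numpy, scipy, OpenCV 4.12 (cv2) and the standard library are available. Lean on these libraries where they do the work, as an engineer would, in place of code of your own. Each camera call takes 0.05 s, during which the arm holds its last target. There are 200 camera calls.

## Working session

There is one attempt and no reset: what is moved stays moved. The work goes in short steps, Python scripts to look and compute and a tool call to move; the robot and the scene stay as the last step left them, time stands still between calls to the robot, and variables do not carry over. Pictures are saved under pics/ and viewed, about 12 in all and at most 16, crops included, and the job is handed in when it is done.

Besides the shell and the picture viewer there is one more tool, called after "Call:" by a JSON object that holds its "fn" and its "kwargs", one argument or row to a line. play_rows: Moves the arm, as the interface text tells. Its arguments: {"type":"object","properties":{"rows":{"type":"string"}},"required":["rows"]}

```bash
mkdir -p pics; cat > h.py <<'E'
import numpy as np, cv2
from plant import manip
def cap(n,save=None,scale=1):
    c=manip.capture(n); c['R']=cv2.Rodrigues(np.array(c['rvec'],float))[0]; c['t']=np.array(c['tvec'],float).ravel(); c['K']=np.array(c['intrinsics'])
    if save: cv2.imwrite('pics/'+save,c['pixels'])
    return c
def world(c):  # HxWx3 world points
    d=c['depth'];v,u=np.indices(d.shape);K=c['K']
    P=np.stack([(u-K[0,2])/K[0,0]*d,(v-K[1,2])/K[1,1]*d,d],-1)
    W=(P-c['t'])@c['R']; W[d==0]=np.nan
    return W
def ray(c,px,z): # [row,col] at height z
    K=c['K'];d=c['R'].T@np.array([(px[1]-K[0,2])/K[0,0],(px[0]-K[1,2])/K[1,1],1]);o=-c['R'].T@c['t']
    return o+d*(z-o[2])/d[2]
def proj(c,p):
    q=c['R']@np.array(p)+c['t'];q=c['K']@q;return q[1]/q[2],q[0]/q[2]
E
cat > a.py <<'E'
from h import *
o=manip.get_obs();print({k:np.round(o[k],3) for k in('time','position','tcp_rot','force','gripper_width')})
Z=dict(plate=0,scraper_grip=.06,tnut_center=.02,stepblock_center=.0135,strap_center=.007,hexnut_center=.012,block_center=.0135,bar_center=.007,caddy=0)
ims=[]
for n in('top','side'):
    c=cap(n);im=c['pixels'].copy();ims.append(im);np.savez(n+'.npz',**{k:c[k] for k in('pixels','depth','K','R','t')})
    print(n,'cam',np.round(-c['R'].T@c['t'],3))
    for t in Z:
        for r in manip.tip_of(t,n)[:4]:
            p=r['position'];print(t,np.round(p),round(r['conf'],2),np.round(ray(c,p,Z[t]),3))
cv2.imwrite('pics/top.png',cv2.resize(ims[0],(800,600)));cv2.imwrite('pics/side.png',ims[1])
E
python3 a.py
```

```text
{'time': np.float64(0.0), 'position': array([0.208, 0.589, 0.231]), 'tcp_rot': array([-5.300e-01, -3.097e+00,  2.000e-03]), 'force': array([-0.262,  0.158, -0.204]), 'gripper_width': np.float64(0.086)}
top cam [0.346 0.004 1.057]
plate [210. 132.] 0.97 [0.527 0.285 0.   ]
scraper_grip [229. 122.] 0.87 [0.477 0.285 0.06 ]
scraper_grip [257. 290.] 0.32 [ 0.432 -0.057  0.06 ]
tnut_center [183. 132.] 0.43 [0.584 0.286 0.02 ]
stepblock_center [194. 228.] 0.84 [0.567 0.076 0.014]
stepblock_center [163. 202.] 0.84 [0.635 0.137 0.014]
stepblock_center [252. 185.] 0.73 [0.44  0.162 0.014]
stepblock_center [230. 385.] 0.16 [ 0.499 -0.26   0.014]
strap_center [200. 299.] 0.91 [ 0.56  -0.077  0.007]
strap_center [140. 308.] 0.61 [ 0.697 -0.096  0.007]
hexnut_center [144. 260.] 0.5 [0.683 0.01  0.012]
block_center [256. 288.] 0.71 [ 0.436 -0.055  0.014]
bar_center [254. 236.] 0.96 [0.439 0.054 0.007]
caddy [229. 388.] 0.8 [ 0.503 -0.271  0.   ]
caddy [211. 132.] 0.74 [0.525 0.285 0.   ]
side cam [ 0.494 -0.917  0.676]
plate [156. 236.] 0.94 [0.527 0.268 0.   ]
scraper_grip [218. 208.] 0.57 [ 0.446 -0.119  0.06 ]
scraper_grip [136. 218.] 0.48 [0.473 0.287 0.06 ]
tnut_center [145. 252.] 0.38 [0.576 0.297 0.02 ]
stepblock_center [187. 251.] 0.84 [0.557 0.068 0.013]
stepblock_center [176. 274.] 0.83 [0.627 0.118 0.013]
stepblock_center [167. 208.] 0.51 [0.44  0.183 0.013]
strap_center [227. 316.] 0.89 [ 0.7   -0.107  0.007]
strap_center [224. 260.] 0.68 [ 0.568 -0.084  0.007]
hexnut_center [200. 300.] 0.68 [ 0.681 -0.003  0.012]
block_center [219. 212.] 0.55 [ 0.452 -0.062  0.013]
block_center [288. 240.] 0.35 [ 0.51  -0.293  0.013]
bar_center [191. 210.] 0.77 [0.446 0.071 0.007]
bar_center [225. 261.] 0.74 [ 0.571 -0.088  0.007]
caddy [289. 238.] 0.87 [ 0.506 -0.283  0.   ]
```

View pics/top.png

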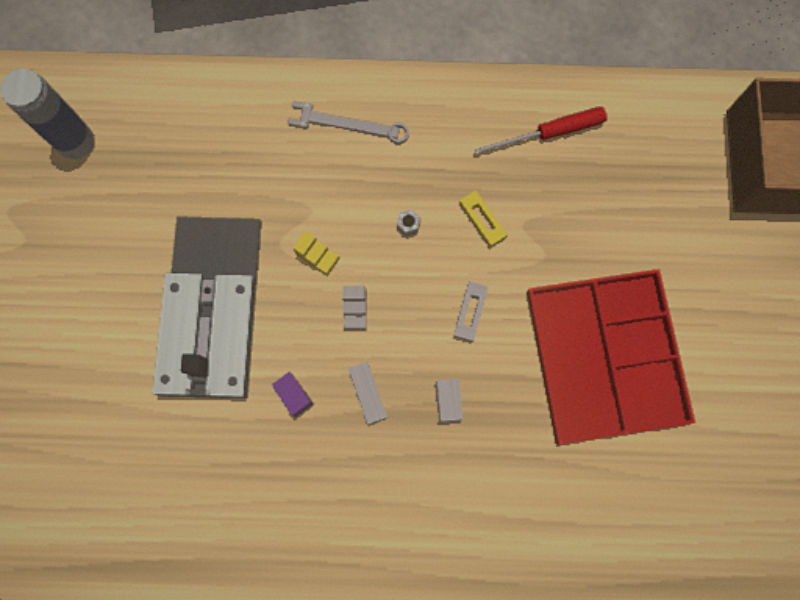

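```bash
python3 - <<'E'
import cv2
i=cv2.imread('pics/top.png')[:, :]
import numpy as np
im=np.load('top.npz')['pixels'][110:290,80:360]
cv2.imwrite('pics/crop.png',cv2.resize(im,(800,514),interpolation=cv2.INTER_CUBIC))
E
```

```text
(no output)
```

View pics/crop.png

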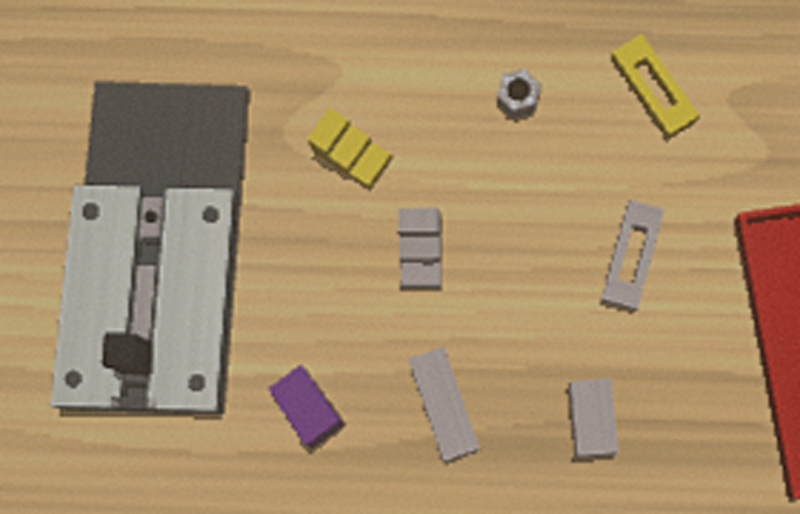

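The top view shows three stepped blocks and three slotted straps or bars.
- **Stepped blocks:** bright steel at crop (420,248), yellow at (350,150), purple at (307,407). The bright one is the kit's.
- **Straps:** bright with a slot at crop (632,255), yellow at (655,87), plain bright bar at (444,405). The bright slotted one is meant.
- **Others:** plain block at (592,418), hex nut at (519,92), T-nut in the slot at (150,215), scraper handle at (127,352). The caddy is on the right.

```bash
cat > b.py <<'E'
from h import *
c=dict(np.load('top.npz'));W=world(c);im=c['pixels'];hsv=cv2.cvtColor(im,cv2.COLOR_BGR2HSV)
def rect(m,name):
    P=W[m][:,:2];P=P[~np.isnan(P).any(1)]
    (cx,cy),(w,h),a=cv2.minAreaRect((P*1000).astype(np.float32));print(name,len(P),np.round((cx,cy)),'size',np.round((w,h)),'ang',round(a,1),'z',np.round(np.nanpercentile(W[m][:,2],[5,50,95]),4),'mean',np.round(P.mean(0),4))
v,u=np.indices(W.shape[:2])
def near(r,cc,R):return (abs(v-r)<R)&(abs(u-cc)<R)
tab=(W[...,2]);print('table',np.nanmedian(tab[290:310,150:350]))
for n,r,cc,R,zl in(('strap',200,299,24,.007),('step',197,227,24,.007),('hex',143,261,14,.012),):
    rect(near(r,cc,R)&(tab>zl),n)
rect(near(197,227,24)&(tab>.033),'step top')
red=((hsv[...,0]<8)|(hsv[...,0]>172))&(hsv[...,1]>150)&(u>330)&(v>165)&(v<290)
rect(red&(tab>.014),'rim')
rect((u<170)&(v>160)&(v<265)&(abs(tab-.033)<.005),'rails')
rect((u<170)&(v>120)&(v<265)&(u>90)&(tab>.004)&(tab<.05),'plate')
rect((u<170)&(v>160)&(v<265)&(u>90)&(tab>.07),'handle')
rect((abs(u-133)<5)&(abs(v-185)<8)&(tab>.025)&(tab<.0325),'tnut')
E
python3 b.py
```

```text
table 0.0007961376376251889
strap 375 [566. -67.] size [59. 81.] ang 76.0 z [0.0107 0.0143 0.0179] mean [ 0.561  -0.0812]
step 415 [573.  88.] size [88. 52.] ang 12.3 z [0.0121 0.0266 0.0407] mean [0.5594 0.0787]
hex 181 [686.   8.] size [30. 33.] ang 76.2 z [0.0152 0.0242 0.0276] mean [0.6846 0.0085]
step top 122 [577.  79.] size [18. 28.] ang 2.2 z [0.035  0.0392 0.0422] mean [0.5768 0.0794]
rim 1498 [ 506. -270.] size [214. 186.] ang 10.3 z [0.0155 0.0201 0.0235] mean [ 0.5075 -0.2738]
rails 3935 [516. 280.] size [165. 122.] ang 0.1 z [0.0302 0.0336 0.0366] mean [0.5158 0.279 ]
plate 6655 [572. 294.] size [323. 174.] ang 4.1 z [0.0059 0.0317 0.0363] mean [0.5553 0.2782]
handle 160 [469. 280.] size [25. 24.] ang 88.0 z [0.0746 0.0822 0.0857] mean [0.4686 0.2786]
tnut 81 [578. 280.] size [32. 19.] ang 4.2 z [0.0261 0.0304 0.0322] mean [0.5764 0.2802]
```

```bash
cat > d.py <<'E'
from h import *
c=dict(np.load('top.npz'));im=c['pixels'];hsv=cv2.cvtColor(im,cv2.COLOR_BGR2HSV)
print('R',np.round(c['R'],3).tolist())
s=.64
for n,p,z in(('railTL',(275,167),.033),('railBL',(394,156),.033),('railTR',(276,253),.033),('railBR',(396,245),.033),('ledgeTL',(217,177),.008),('ledgeTR',(219,261),.008),('cadTL',(290,529),.02),('cadTR',(270,659),.02),('cadBL',(444,558),.02),('cadBR',(421,693),.02)):
    print(n,np.round(ray(c,np.array(p)*s,z),3))
# steel = low saturation
for n,r,cc,R,z in(('strap',200,302,24,.014),('step',197,227,22,.02),('hex',143,261,15,.024)):
    m=np.zeros(im.shape[:2],np.uint8);m[r-R:r+R,cc-R:cc+R]=(hsv[r-R:r+R,cc-R:cc+R,1]<60)
    k,_=cv2.findContours(m,cv2.RETR_EXTERNAL,cv2.CHAIN_APPROX_NONE);k=max(k,key=cv2.contourArea)[:,0]
    P=np.array([ray(c,(b,a),z)[:2]*1000 for a,b in k],np.float32);print(n,cv2.minAreaRect(P))
E
python3 d.py
```

```text
R [[0.029, -1.0, 0.002], [-0.973, -0.029, -0.229], [0.229, 0.004, -0.973]]
railTL [0.594 0.336 0.033]
railBL [0.432 0.335 0.033]
railTR [0.596 0.219 0.033]
railBR [0.433 0.217 0.033]
ledgeTL [0.686 0.339 0.008]
ledgeTR [0.687 0.219 0.008]
cadTL [ 0.591 -0.161  0.02 ]
cadTR [ 0.625 -0.342  0.02 ]
cadBL [ 0.383 -0.198  0.02 ]
cadBR [ 0.418 -0.378  0.02 ]
strap ((560.8942260742188, -80.77822875976562), (28.649919509887695, 81.31550598144531), 75.81542205810547)
step ((560.0340576171875, 79.72625732421875), (59.53900909423828, 28.08613395690918), 2.372264862060547)
hex ((683.36279296875, 8.992002487182617), (35.24652099609375, 31.843523025512695), 45.451900482177734)
```

```bash
cat > go.py <<'E'
import sys
from h import *
from scipy.spatial.transform import Rotation as Ro
def go(x,y,z,ang,mod=180):
    o=manip.get_obs();R=Ro.from_rotvec(o['tcp_rot']).as_matrix()
    l=R.T@(np.array([x,y,z])-o['position'])*100
    cur=np.degrees(np.arctan2(R[1,1],R[0,1]));d=(ang-cur+mod/2)%mod-mod/2
    print('shift cm',np.round(l,2),'turn',round(-np.radians(d),3),'| cur ang',round(cur,1),'q7',round(o['qpos'][6],2),'pos',np.round(o['position'],4),'w',round(o['gripper_width'],4),'t',round(o['time'],2),'F',np.round(o['force'],1))
if __name__=='__main__': go(*map(float,sys.argv[1:]))
E
python3 go.py .561 -.081 .15 75.8
```

```text
shift cm [-55.6  -51.49   8.13] turn -0.091 | cur ang 70.6 q7 -0.05 pos [0.2077 0.5895 0.2313] w 0.0856 t 1.0 F [-0.6 -0.4 -0.2]
```

Call:
{"fn": "play_rows", "kwargs": {
  "rows": "-55.6 -51.5 6 -0.09 0;-55.6 -51.5 6 -0.09 0;-55.6 -51.5 6 -0.09 0;-55.6 -51.5 6 -0.09 0;-55.6 -51.5 6 -0.09 0;-55.6 -51.5 6 -0.09 0;-55.6 -51.5 6 -0.09 0;-55.6 -51.5 6 -0.09 0"
}}

```text
time: 1.67
position: [0.3631, 0.2936, 0.2051]
tcp_rot: [0.39, 3.117, 0.001]
force: [1.3, 0.5, 0.1]
gripper_width: 0.0856
```

```bash
python3 go.py .561 -.081 .15 75.8
```

```text
shift cm [-28.4  -31.44   5.5 ] turn -0.001 | cur ang 75.8 q7 0.6 pos [0.3631 0.2936 0.2051] w 0.0856 t 1.67 F [1.3 0.5 0.1]
```

Call:
{"fn": "play_rows", "kwargs": {
  "rows": "-28.4 -31.4 5.5 0 0;-28.4 -31.4 5.5 0 0;-28.4 -31.4 5.5 0 0;-28.4 -31.4 5.5 0 0;-28.4 -31.4 5.5 0 0;-28.4 -31.4 5.5 0 0;-28.4 -31.4 5.5 0 0;-28.4 -31.4 5.5 0 0"
}}

```text
time: 2.33
position: [0.5178, 0.0013, 0.1621]
tcp_rot: [0.389, 3.117, 0.0]
force: [0.6, -0.3, 0.0]
gripper_width: 0.0853
```

```bash
python3 go.py .561 -.081 .15 75.8
```

```text
shift cm [-6.21 -6.92  1.21] turn -0.001 | cur ang 75.8 q7 1.39 pos [0.5178 0.0013 0.1621] w 0.0853 t 2.33 F [ 0.6 -0.3  0. ]
```

Call:
{"fn": "play_rows", "kwargs": {
  "rows": "-6.2 -6.9 1.2 0 0;-6.2 -6.9 1.2 0 0;-6.2 -6.9 1.2 0 0;-6.2 -6.9 1.2 0 0"
}}

```text
time: 2.67
position: [0.5608, -0.0827, 0.1495]
tcp_rot: [-0.397, -3.116, 0.003]
force: [1.2, 0.7, -0.7]
gripper_width: 0.0852
```

```bash
cat > w.py <<'E'
# wrist view: steel contour near expected xy. args: x y z(top) expR_mm pic
from go import *
x,y,z,R=map(float,sys.argv[1:5]);c=cap('wrist');im=c['pixels']
if len(sys.argv)>5: cv2.imwrite('pics/'+sys.argv[5],im)
hsv=cv2.cvtColor(im,cv2.COLOR_BGR2HSV);W=world(c)
d=np.hypot(W[...,0]-x,W[...,1]-y)
m=((d<R/1000)&(W[...,2]>z-.006)&(W[...,2]<z+.006)).astype(np.uint8)
m=cv2.morphologyEx(m,cv2.MORPH_OPEN,np.ones((3,3)))
k,_=cv2.findContours(m,cv2.RETR_EXTERNAL,cv2.CHAIN_APPROX_NONE)
for q in sorted(k,key=cv2.contourArea)[::-1][:2]:
    P=np.array([ray(c,(b,a),z)[:2]*1000 for a,b in q[:,0]],np.float32)
    print(len(q),cv2.minAreaRect(P),'px',cv2.minAreaRect(q)[0])
E
python3 w.py .561 -.081 .014 55 w1.png; python3 go.py .561 -.081 .0 75.8
```

```text
212 ((562.471435546875, -81.4989013671875), (27.774311065673828, 80.40897369384766), 74.8150863647461) px (259.0, 181.5)
shift cm [-0.09 -0.03 14.97] turn -0.003 | cur ang 75.6 q7 1.57 pos [ 0.5603 -0.0803  0.1497] w 0.0853 t 2.72 F [0.7 0.7 1.3]
```

View pics/w1.png

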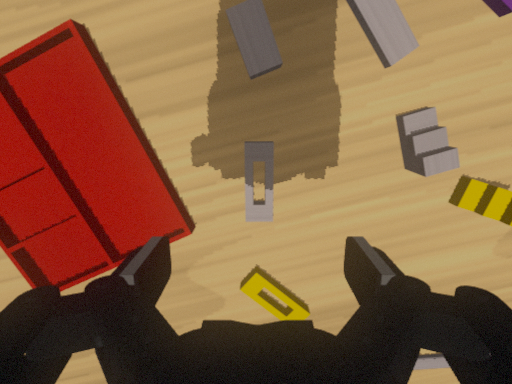

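The wrist view shows the slotted bright strap at about (259,181), straight below the tool. I'll descend and grip it.

Call:
{"fn": "play_rows", "kwargs": {
  "rows": "-0.2 0.1 5 0.01 0.3;-0.2 0.1 10 0.01 0.4;-0.2 0.1 13 0.01 0.4;-0.2 0.1 14.8 0.01 0.4;-0.2 0.1 14.8 0.01 0.4;-0.2 0.1 14.8 0.01 1;-0.2 0.1 14.8 0.01 1;-0.2 0.1 14.8 0.01 1"
}}

```text
time: 3.38
position: [0.5627, -0.0775, 0.003]
tcp_rot: [0.404, 3.115, 0.001]
force: [1.3, 0.1, -2.0]
gripper_width: 0.0262
```

Call:
{"fn": "play_rows", "kwargs": {
  "rows": "0 0 0 0 1;0 0 0 0 1;0 0 0 0 1;0 0 0 0 1"
}}

```text
time: 3.72
position: [0.5627, -0.0778, 0.0028]
tcp_rot: [0.404, 3.115, 0.001]
force: [-2.3, 3.0, 9.3]
gripper_width: 0.0262
```

```bash
cat > cad.py <<'E'
# caddy xy(mm), z, tool-y angle relative to caddy
from go import *
a,b,z,r=map(float,sys.argv[1:5]);A=np.radians(10.2)
x=.505+(a*np.cos(A)-b*np.sin(A))/1000;y=-.270+(a*np.sin(A)+b*np.cos(A))/1000
print('world',round(x,4),round(y,4));go(x,y,z,10.2+r)
E
python3 cad.py 0 45 .09 90; python3 go.py .5625 -.081 0.001 75
```

```text
world 0.497 -0.2257
shift cm [  2.56 -15.97  -8.73] turn -0.436 | cur ang 75.2 q7 1.64 pos [ 0.5627 -0.0778  0.0028] w 0.0262 t 3.72 F [-2.3  3.   9.3]
shift cm [-0.07 -0.32  0.18] turn 0.004 | cur ang 75.2 q7 1.64 pos [ 0.5627 -0.0778  0.0028] w 0.0262 t 3.72 F [-2.3  3.   9.3]
```

Call:
{"fn": "play_rows", "kwargs": {
  "rows": "0 0 -4 0 1;0 0 -7 0 1;0.8 -5 -8 -0.1 1;1.6 -9 -8 -0.2 1;2.6 -13 -8 -0.32 1;2.6 -16 -8 -0.436 1;2.6 -16 -8 -0.436 1;2.6 -16 -8 -0.436 1"
}}

```text
time: 4.38
position: [0.4952, -0.2291, 0.0825]
tcp_rot: [-0.271, 3.129, -0.001]
force: [0.8, 1.0, -1.6]
gripper_width: 0.0261
```

```bash
python3 cad.py 0 45 .008 90;python3 - <<'E'
from h import *
c=cap('wrist','w2.png')
for n,p in(('c',(0,45)),('corner',(-102,87.5)),('corner2',(102,2.5))):pass
E
```

```text
world 0.497 -0.2257
shift cm [-0.24  0.31  7.45] turn -0.005 | cur ang 99.9 q7 2.27 pos [ 0.4952 -0.2291  0.0825] w 0.0261 t 4.38 F [ 0.8  1.  -1.6]
```

View pics/w2.png

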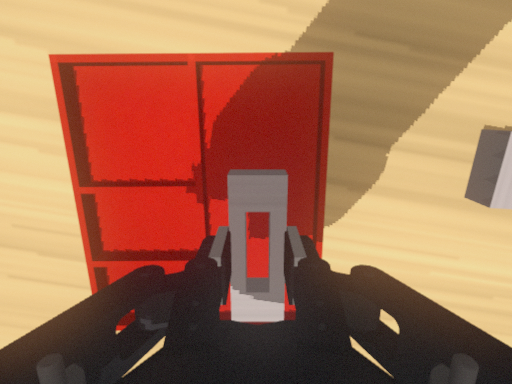

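The strap is held at (258,245), level and square over the long compartment. I'll lower it and release.

Call:
{"fn": "play_rows", "kwargs": {
  "rows": "-0.2 0.2 4 0 1;-0.2 0.2 6 0 1;-0.2 0.2 7.1 0 1;-0.2 0.2 7.4 0 1;-0.2 0.2 7.4 0 0.75;-0.2 0.2 7.4 0 0.55;-0.2 0.2 7.4 0 0.5;-0.2 0.2 7.4 0 0.5"
}}

```text
time: 5.1
position: [0.4987, -0.2241, 0.0089]
tcp_rot: [-0.278, 3.128, -0.001]
force: [0.1, 0.2, -0.3]
gripper_width: 0.0429
```

```bash
python3 go.py .562 .0795 .1 92.3 
```

```text
shift cm [-11.6   28.76  -9.12] turn 0.137 | cur ang 100.2 q7 2.3 pos [ 0.4987 -0.2241  0.0089] w 0.0429 t 5.1 F [ 0.1  0.2 -0.3]
```

Call:
{"fn": "play_rows", "kwargs": {
  "rows": "0 0 -4 0 0.5;0 0 -8 0 0.5;-1 3 -12 0.05 0.2;-3 7 -14 0.137 0;-5 11 -14 0.137 0;-6.5 15 -14 0.137 0;-8 19 -14 0.137 0;-9 22 -14 0.137 0"
}}

```text
time: 5.77
position: [0.5468, 0.0014, 0.1491]
tcp_rot: [-0.063, 3.139, 0.0]
force: [0.4, -0.4, -0.9]
gripper_width: 0.0855
```

Call:
{"fn": "play_rows", "kwargs": {
  "rows": "-2.6 6.8 0 0 0;-2.6 6.8 0 0 0;-2.6 6.8 0 0 0;-2.6 6.8 0 0 0"
}}

```text
time: 6.1
position: [0.5698, 0.0702, 0.1484]
tcp_rot: [-0.068, 3.14, 0.0]
force: [-0.2, -2.2, -0.7]
gripper_width: 0.0855
```

```bash
python3 w.py .577 .0795 .039 25 w3.png;python3 w.py .559 .0795 .027 16;  python3 go.py .562 .0795 .1 92.3; python3 - <<'E'
from h import *
c=cap('top'); cv2.imwrite('pics/t3.png',cv2.resize(c['pixels'][150:300,180:470],(800,414)))
E
```

```text
103 ((577.5706176757812, 79.56678771972656), (18.900705337524414, 29.819612503051758), 2.4543991088867188) px (267.5, 197.0)
99 ((560.4400024414062, 78.81686401367188), (19.028369903564453, 29.951900482177734), 2.3264925479888916) px (269.0, 176.0)
shift cm [0.7  1.23 4.83] turn -0.001 | cur ang 92.3 q7 1.54 pos [0.5694 0.0675 0.1483] w 0.0858 t 6.2 F [-0.6 -0.8 -0.7]
```

View pics/w3.png

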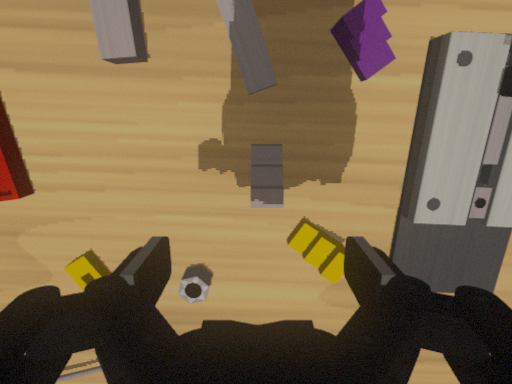

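View pics/t3.png

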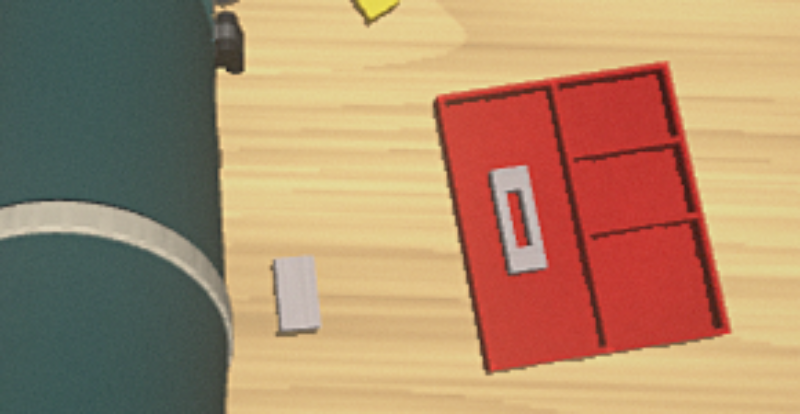

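The strap lies flat in the long compartment at crop (518,220). In the wrist view the bright stepped block is at (267,177) beneath the tool, and it is neither purple nor yellow. I'll grip it.

Call:
{"fn": "play_rows", "kwargs": {
  "rows": "0.6 1 4 0 0.2;0.6 1 8 0 0.35;0.6 1 12 0 0.4;0.6 1 14.4 0 0.4;0.6 1 14.4 0 0.4;0.6 1 14.4 0 1;0.6 1 14.4 0 1;0.6 1 14.4 0 1"
}}

```text
time: 6.92
position: [0.5643, 0.0777, 0.0061]
tcp_rot: [-0.062, 3.138, 0.001]
force: [-0.7, 0.3, -1.5]
gripper_width: 0.029
```

Call:
{"fn": "play_rows", "kwargs": {
  "rows": "0 0 0 0 1;0 0 0 0 1;0 0 0 0 1"
}}

```text
time: 7.17
position: [0.5642, 0.0779, 0.0059]
tcp_rot: [-0.063, 3.138, 0.0]
force: [-2.9, -2.2, 12.6]
gripper_width: 0.029
```

```bash
python3 cad.py -56 -45 .1 90
```

```text
world 0.4579 -0.3242
shift cm [ 12.21 -39.75  -9.46] turn -0.138 | cur ang 92.3 q7 1.56 pos [0.5642 0.0779 0.0059] w 0.029 t 7.17 F [-2.9 -2.2 12.6]
```

Call:
{"fn": "play_rows", "kwargs": {
  "rows": "0 0 -4 0 1;0 0 -8 0 1;1 -4 -9.4 -0.03 1;2.3 -8 -9.4 -0.06 1;3.6 -12 -9.4 -0.1 1;4.9 -16 -9.4 -0.138 1;6.1 -20 -9.4 -0.138 1;7.3 -23.8 -9.4 -0.138 1"
}}

```text
time: 7.83
position: [0.4995, -0.1634, 0.0992]
tcp_rot: [-0.28, 3.127, -0.001]
force: [1.0, -0.4, -2.1]
gripper_width: 0.0291
```

```bash
python3 cad.py -56 -45 .1 90
```

```text
world 0.4579 -0.3242
shift cm [  6.96 -15.08  -0.08] turn 0.001 | cur ang 100.2 q7 2.13 pos [ 0.4995 -0.1634  0.0992] w 0.0291 t 7.83 F [ 1.  -0.4 -2.1]
```

Call:
{"fn": "play_rows", "kwargs": {
  "rows": "7 -15 0 0 1;7 -15 0 0 1;7 -15 0 0 1;7 -15 0 0 1;7 -15 0 0 1;7 -15 2 0 1;7 -15 2 0 1"
}}

```text
time: 8.42
position: [0.4566, -0.3215, 0.0767]
tcp_rot: [0.278, -3.128, -0.002]
force: [-0.1, 0.9, -3.3]
gripper_width: 0.0289
```

```bash
python3 cad.py -56 -45 .011 90; python3 - <<'E'
from h import *
c=cap('wrist','w4.png')
E
```

```text
world 0.4579 -0.3242
shift cm [-0.08 -0.29  6.57] turn -0.001 | cur ang 100.1 q7 2.46 pos [ 0.4566 -0.3215  0.0767] w 0.0289 t 8.42 F [-0.1  0.9 -3.3]
```

View pics/w4.png

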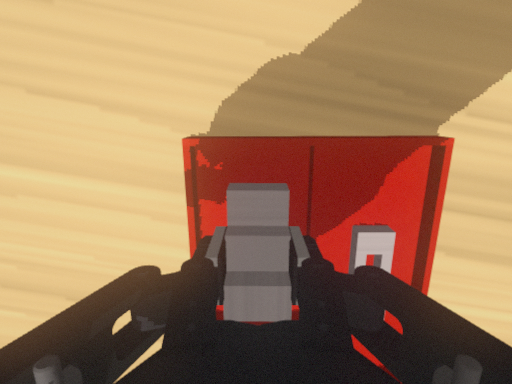

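The block is held upright over the wide compartment, centred at (258,250). I'll lower it.

Call:
{"fn": "play_rows", "kwargs": {
  "rows": "-0.1 -0.2 3 0 1;-0.1 -0.2 5 0 1;-0.1 -0.2 6.2 0 1;-0.1 -0.2 6.6 0 1;-0.1 -0.2 6.6 0 0.75;-0.1 -0.2 6.6 0 0.5;-0.1 -0.2 6.6 0 0.5;-0.1 -0.2 6.6 0 0.5"
}}

```text
time: 9.13
position: [0.4598, -0.3238, 0.0133]
tcp_rot: [-0.28, 3.128, -0.002]
force: [0.9, -0.4, 1.0]
gripper_width: 0.0427
```

Call:
{"fn": "play_rows", "kwargs": {
  "rows": "0 0 -4 0 0.5;0 0 -8 0 0.5;-2 4 -13 0.1 0.2;-4.5 7 -13 0.2 0;-7.5 10 -13 0.2 0;-10.5 13 -13 0.2 0;-13 16 -13 0.2 0;-15 19 -13 0.2 0"
}}

```text
time: 9.8
position: [0.5704, -0.1166, 0.1434]
tcp_rot: [0.034, 3.139, -0.0]
force: [0.8, -0.2, -0.2]
gripper_width: 0.0855
```

```bash
python3 go.py .684 .0085 .15 92.3 
```

```text
shift cm [-11.08  12.75  -0.64] turn -0.062 | cur ang 88.7 q7 1.82 pos [ 0.5704 -0.1166  0.1434] w 0.0855 t 9.8 F [ 0.8 -0.2 -0.2]
```

Call:
{"fn": "play_rows", "kwargs": {
  "rows": "-11.1 12.7 0 0 0;-11.1 12.7 0 0 0;-11.1 12.7 0 0 0;-11.1 12.7 0 0 0;-11.1 12.7 0 0 0;-11.1 12.7 0 0 0"
}}

```text
time: 10.3
position: [0.6837, 0.0091, 0.1421]
tcp_rot: [0.028, 3.141, 0.001]
force: [-0.8, -1.0, 0.9]
gripper_width: 0.0855
```

```bash
cat > hex.py <<'E'
from go import *
c=cap('wrist');im=c['pixels'];W=world(c)
m=((np.hypot(W[...,0]-.684,W[...,1]-.0085)<.024)&(abs(W[...,2]-.024)<.006)).astype(np.uint8)
k,_=cv2.findContours(m,cv2.RETR_EXTERNAL,cv2.CHAIN_APPROX_NONE);k=max(k,key=cv2.contourArea)
P=np.array([ray(c,(b,a),.024)[:2]*1000 for a,b in cv2.convexHull(k)[:,0]]);print(cv2.minEnclosingCircle(P.astype(np.float32)))
for a in range(0,180,5):
    q=P@[np.cos(np.radians(a)),np.sin(np.radians(a))];print(a,round(np.ptp(q),1),end='; ')
Y,X=np.nonzero(m);y,x=int(Y.mean()),int(X.mean());cv2.imwrite('pics/hex.png',cv2.resize(im[y-40:y+40,x-50:x+50],(750,600),interpolation=cv2.INTER_CUBIC));print(y,x)
c=cap('top'); cv2.imwrite('pics/t4.png',cv2.resize(c['pixels'][150:300,180:470],(800,414)))
go(.684,.0085,.005,92.3)
E
python3 hex.py
```

```text
((685.9757690429688, 8.205780982971191), 17.612895965576172)
0 34.5; 5 33.8; 10 32.9; 15 31.8; 20 31.6; 25 32.3; 30 33.1; 35 33.7; 40 34.0; 45 34.1; 50 34.0; 55 33.7; 60 33.1; 65 32.3; 70 31.2; 75 30.3; 80 30.7; 85 31.9; 90 32.8; 95 33.5; 100 34.0; 105 34.2; 110 34.2; 115 33.9; 120 33.5; 125 32.9; 130 32.0; 135 31.2; 140 31.3; 145 32.4; 150 33.5; 155 34.3; 160 34.9; 165 35.2; 170 35.2; 175 35.0; 188 256
shift cm [-0.14  0.3  13.74] turn -0.062 | cur ang 88.7 q7 1.61 pos [0.6825 0.0056 0.1424] w 0.0855 t 10.4 F [-0.1 -0.7 -0.3]
```

View pics/hex.png

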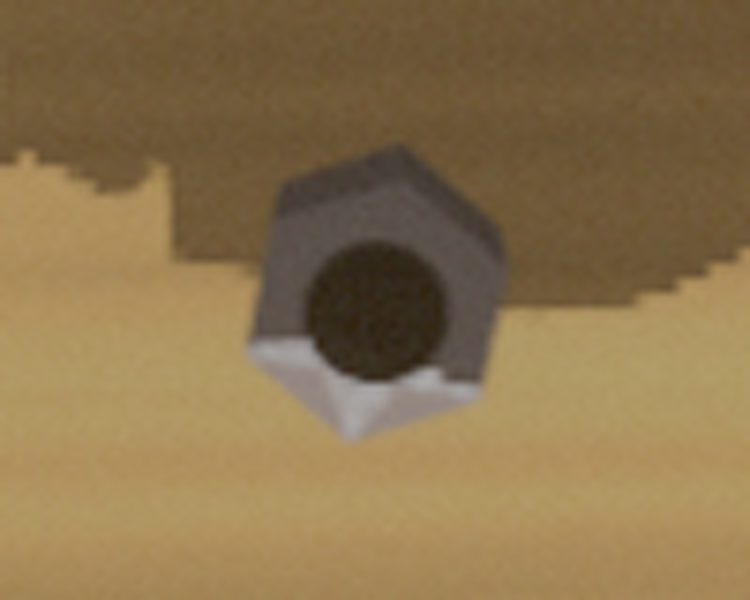

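View pics/t4.png

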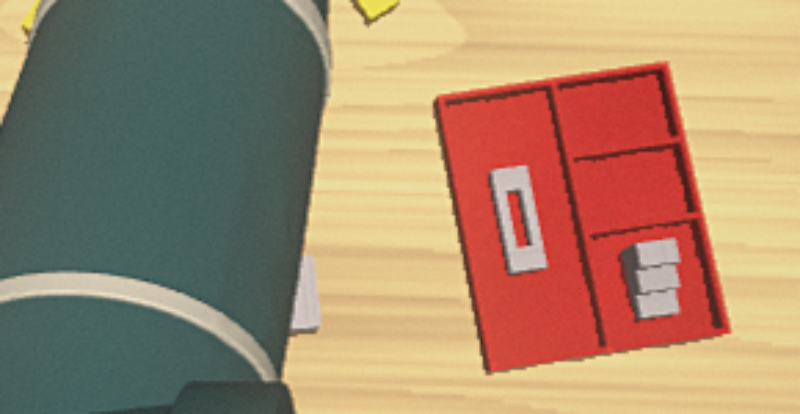

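The stepped block is upright in the wide compartment at crop (657,278). The hex nut's flats face about 77°, so I'll turn +0.2 rad and grip.

Call:
{"fn": "play_rows", "kwargs": {
  "rows": "-0.1 0.1 4 0.1 0.2;-0.1 0.1 8 0.2 0.35;-0.1 0.1 12 0.2 0.4;-0.1 0.1 13.7 0.2 0.4;-0.1 0.1 13.7 0.2 0.4;-0.1 0.1 13.7 0.2 1;-0.1 0.1 13.7 0.2 1;-0.1 0.1 13.7 0.2 1"
}}

```text
time: 11.07
position: [0.685, 0.0066, 0.0076]
tcp_rot: [0.348, 3.119, 0.001]
force: [0.6, -1.1, -0.8]
gripper_width: 0.0286
```

Call:
{"fn": "play_rows", "kwargs": {
  "rows": "0 0 0 0 1;0 0 0 0 1;0 0 0 0 1"
}}

```text
time: 11.32
position: [0.6849, 0.0067, 0.0074]
tcp_rot: [0.348, 3.119, 0.0]
force: [-2.4, -0.3, 10.5]
gripper_width: 0.0286
```

```bash
python3 cad.py 14.5 -45 .08 90;
```

```text
world 0.5272 -0.3117
shift cm [  8.35 -34.53  -7.3 ] turn -0.4 | cur ang 77.3 q7 1.47 pos [0.6849 0.0067 0.0074] w 0.0286 t 11.32 F [-2.4 -0.3 10.5]
```

Call:
{"fn": "play_rows", "kwargs": {
  "rows": "0 0 -4 0 1;0 0 -8 0 1;1 -4 -9 -0.08 1;2 -8 -9 -0.16 1;3 -12 -9 -0.24 1;4 -16 -9 -0.32 1;5 -20 -9 -0.4 1;5.9 -24 -9 -0.4 1"
}}

```text
time: 11.98
position: [0.5725, -0.2158, 0.0966]
tcp_rot: [-0.288, 3.126, -0.001]
force: [1.1, -0.6, -1.4]
gripper_width: 0.0283
```

```bash
python3 cad.py 14.5 -45 .085 90;
```

```text
world 0.5272 -0.3117
shift cm [ 6.21 -8.61  1.15] turn 0.006 | cur ang 100.5 q7 2.18 pos [ 0.5725 -0.2158  0.0966] w 0.0283 t 11.98 F [ 1.1 -0.6 -1.4]
```

Call:
{"fn": "play_rows", "kwargs": {
  "rows": "6.2 -8.6 0 0 1;6.2 -8.6 0 0 1;6.2 -8.6 1 0 1;6.2 -8.6 2 0 1;6.2 -8.6 2 0 1"
}}

```text
time: 12.4
position: [0.5262, -0.3109, 0.0746]
tcp_rot: [0.275, -3.129, -0.0]
force: [0.3, 1.2, -1.3]
gripper_width: 0.0289
```

```bash
python3 cad.py 14.5 -45 .0125 90;python3 - <<'E'
from h import *
c=cap('wrist','w5.png')
E
```

```text
world 0.5272 -0.3117
shift cm [-0.09 -0.1   6.21] turn -0.003 | cur ang 100.0 q7 2.35 pos [ 0.5262 -0.3109  0.0746] w 0.0289 t 12.4 F [ 0.3  1.2 -1.3]
```

View pics/w5.png

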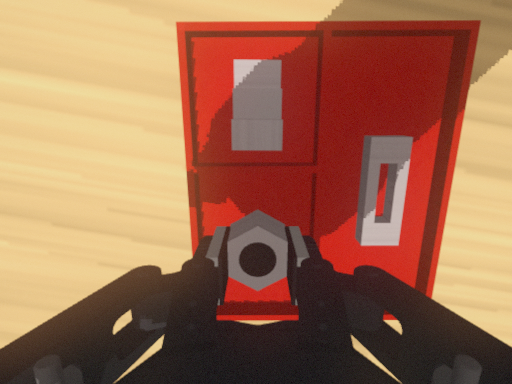

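The nut is square in the jaws at (258,258), over the middle small compartment. I'll lower and release it.

Call:
{"fn": "play_rows", "kwargs": {
  "rows": "0 0 3 0 1;0 0 5 0 1;0 0 6 0 1;0 0 6.3 0 1;0 0 6.3 0 0.75;0 0 6.3 0 0.5;0 0 6.3 0 0.5;0 0 6.3 0 0.5"
}}

```text
time: 13.12
position: [0.5283, -0.3098, 0.0131]
tcp_rot: [-0.28, 3.128, -0.002]
force: [-0.1, 0.0, 0.4]
gripper_width: 0.043
```

Call:
{"fn": "play_rows", "kwargs": {
  "rows": "0 0 -4 0 0.5;0 0 -8 0 0.5;0 4 -12 0.03 0.6;0 8 -14 0.08 0.8;0 12 -14 0.16 1;0 16 -14 0.16 1;0 20 -14 0.16 1;0 24 -14 0.16 1"
}}

```text
time: 13.78
position: [0.4863, -0.0803, 0.153]
tcp_rot: [-0.028, 3.14, -0.0]
force: [1.4, -0.2, -0.8]
gripper_width: -0.0002
```

```bash
python3 go.py .425 .278 .15 90.6;python3 - <<'E'
from h import *
c=cap('top');cv2.imwrite('pics/t5.png',cv2.resize(c['pixels'][120:300,70:470],(800,360)))
E
```

```text
shift cm [ 5.48 35.93  0.28] turn 0.008 | cur ang 91.0 q7 1.76 pos [ 0.4863 -0.0803  0.153 ] w -0.0002 t 13.78 F [ 1.4 -0.2 -0.8]
```

View pics/t5.png

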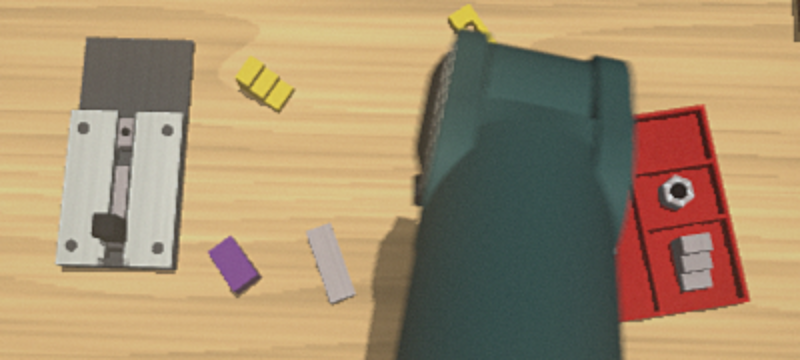

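The hex nut is in the middle small compartment at (678,191). Next I'll bring the shut fingers behind the scraper handle.

Call:
{"fn": "play_rows", "kwargs": {
  "rows": "5.6 35.9 0 0 1;5.6 35.9 0 0 1;5.6 35.9 0 0 1;5.6 35.9 0 0 1;5.6 35.9 0 0 1;5.6 35.9 0 0 1;5.6 35.9 0 0 1;5.6 35.9 0 0 1"
}}

```text
time: 14.5
position: [0.4288, 0.2483, 0.1528]
tcp_rot: [-0.028, 3.14, 0.001]
force: [2.0, -0.4, 0.6]
gripper_width: -0.0001
```

Call:
{"fn": "play_rows", "kwargs": {
  "rows": "0.5 2.8 0 0 1;0.5 2.8 0 0 1;0.5 2.8 0 0 1"
}}

```text
time: 14.75
position: [0.4234, 0.2757, 0.1523]
tcp_rot: [-0.033, 3.141, 0.001]
force: [0.1, -0.8, -0.2]
gripper_width: -0.0002
```

```bash
python3 go.py .428 .279 .046 90.6;python3 - <<'E'
from h import *
c=cap('wrist','w6.png');W=world(c)
m=(abs(W[...,2]-.082)<.006)&(np.hypot(W[...,0]-.4686,W[...,1]-.279)<.03)
P=(W[m][:,:2]*1000).astype(np.float32);print(len(P),cv2.minAreaRect(P),P.mean(0))
E
```

```text
shift cm [-0.46  0.32 10.63] turn 0.011 | cur ang 91.2 q7 0.96 pos [0.4234 0.2757 0.1523] w -0.0002 t 14.75 F [ 0.1 -0.8 -0.2]
0 ((0.0, 0.0), (0.0, 0.0), 0.0) [nan nan]<stdin>:4: RuntimeWarning: Mean of empty slice.
  ret = um.true_divide(
```

View pics/w6.png

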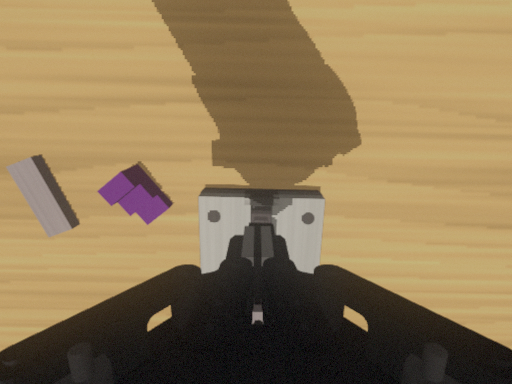

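Call:
{"fn": "play_rows", "kwargs": {
  "rows": "-0.3 0.2 4 0.01 1;-0.3 0.2 8 0.01 1;-0.3 0.2 10.4 0.01 1;-0.3 0.2 10.4 0.01 1;-0.9 0.2 10.4 0.01 1;-1.5 0.2 10.4 0.01 1;-2.1 0.2 10.4 0.01 1;-2.7 0.2 10.4 0.01 1"
}}

```text
time: 15.47
position: [0.4524, 0.2769, 0.0496]
tcp_rot: [-0.012, 3.139, 0.002]
force: [-1.4, 0.6, 1.5]
gripper_width: -0.0003
```

```bash
python3 go.py .536 .279 .046 90.6
```

```text
shift cm [-8.37  0.14  0.38] turn -0.003 | cur ang 90.4 q7 0.98 pos [0.4524 0.2769 0.0496] w -0.0003 t 15.47 F [-1.4  0.6  1.5]
```

Call:
{"fn": "play_rows", "kwargs": {
  "rows": "-0.7 0.1 0 0 1;-1.4 0.1 0 0 1;-2.1 0.1 0 0 1;-2.8 0.1 0 0 1;-3.5 0.1 0 0 1;-4.2 0.1 0 0 1;-4.9 0.1 0 0 1;-5.5 0.1 0 0 1"
}}

```text
time: 16.13
position: [0.5065, 0.278, 0.0479]
tcp_rot: [0.013, -3.142, 0.0]
force: [-2.5, -1.4, 1.7]
gripper_width: -0.0003
```

```bash
python3 go.py .536 .279 .046 90.6;python3 - <<'E'
from h import *
c=cap('top');W=world(c);v,u=np.indices(W.shape[:2])
cv2.imwrite('pics/t6.png',cv2.resize(c['pixels'][110:260,60:260],(800,600)))
E
```

```text
shift cm [-2.95  0.08  0.19] turn -0.002 | cur ang 90.5 q7 1.03 pos [0.5065 0.278  0.0479] w -0.0003 t 16.13 F [-2.5 -1.4  1.7]
```

View pics/t6.png

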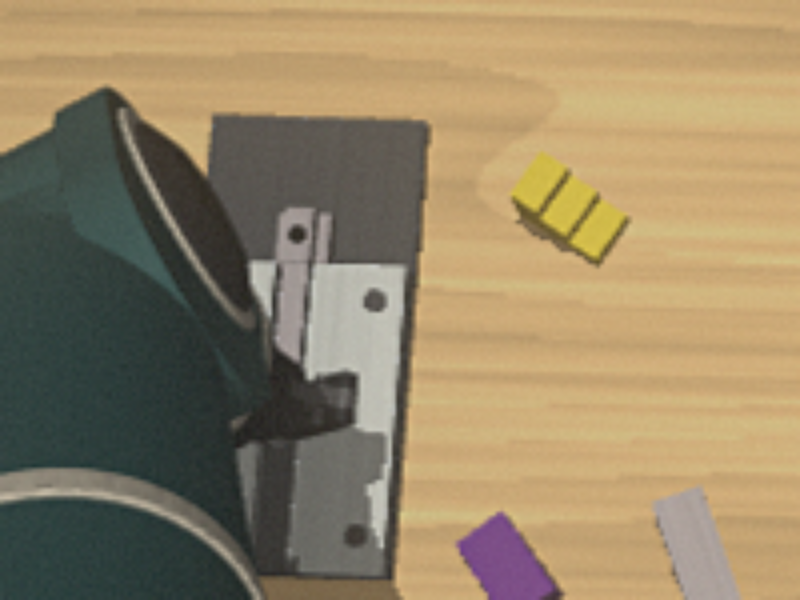

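The scraper is driving the T-nut, which is now just at the slot mouth (hole at crop (297,233)). About 29 mm of push remains.

Call:
{"fn": "play_rows", "kwargs": {
  "rows": "-0.6 0.1 0 0 1;-1.2 0.1 0 0 1;-1.8 0.1 0 0 1;-2.3 0.1 0 0 1;-2.7 0.1 0 0 1;-3.0 0.1 0 0 1;-3.1 0.1 0 0 1;-3.1 0.1 0 0 1"
}}

```text
time: 16.85
position: [0.5371, 0.2795, 0.048]
tcp_rot: [-0.013, 3.141, 0.0]
force: [-0.6, -0.5, -0.6]
gripper_width: -0.0002
```

Call:
{"fn": "play_rows", "kwargs": {
  "rows": "1.5 0 0 0 1;2 0 -4 0 1;2 0 -8 0 1;0 0 -10 0 0.4;-4 0 -10 0 0;-7 0 -10 0 0;-10 0 -10 0 0;-10 0 -10 0 0"
}}

```text
time: 17.52
position: [0.6412, 0.2788, 0.148]
tcp_rot: [-0.009, 3.139, -0.001]
force: [0.4, -0.2, -0.1]
gripper_width: 0.0604
```

```bash
python3 w.py .645 .279 .031 30 w7.png; python3 w.py .645 .279 .019 24; python3 go.py .645 .2795 .02 90.6
```

```text
125 ((638.407470703125, 279.7373962402344), (44.56045913696289, 14.131938934326172), 0.29941481351852417) px (258.4999694824219, 182.49998474121094)
74 ((645.2127685546875, 290.62249755859375), (31.139636993408203, 5.898541450500488), 0.8010047674179077) px (269.0, 189.5)
71 ((644.8252563476562, 269.2294006347656), (5.738783836364746, 30.133237838745117), 89.64617156982422) px (247.0, 189.0)
shift cm [-0.78 -0.06 12.75] turn -0.003 | cur ang 90.4 q7 1.14 pos [0.6371 0.28   0.1475] w 0.0745 t 17.62 F [-1.4  0.6 -0.7]
```

View pics/w7.png

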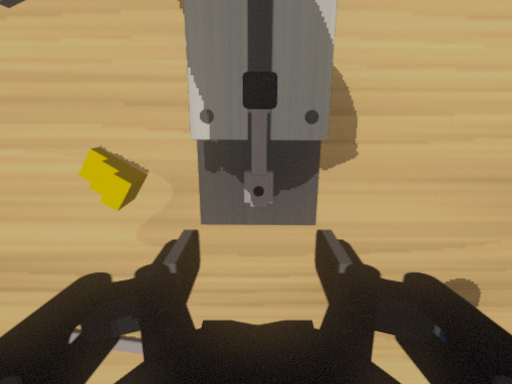

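The T-nut is out on the ledge at (259,190), 51 mm past the slot end by its centre. I'll grip its foot.

Call:
{"fn": "play_rows", "kwargs": {
  "rows": "-0.7 0 4 0 0.2;-0.7 0 8 0 0.35;-0.7 0 11.5 0 0.4;-0.7 0 13.5 0 0.4;-0.7 0 13.8 0 0.4;-0.7 0 13.8 0 1;-0.7 0 13.8 0 1;-0.7 0 13.8 0 1"
}}

```text
time: 18.28
position: [0.6445, 0.2811, 0.0124]
tcp_rot: [-0.013, 3.139, 0.002]
force: [0.9, 0.5, 0.3]
gripper_width: 0.0257
```

Call:
{"fn": "play_rows", "kwargs": {
  "rows": "0 0 0 0 1;0 0 0 0 1;0 0 0 0 1"
}}

```text
time: 18.53
position: [0.6446, 0.2809, 0.0122]
tcp_rot: [-0.013, 3.139, 0.002]
force: [-2.7, -0.6, 10.3]
gripper_width: 0.0254
```

```bash
python3 cad.py 74.5 -45 .11 90
```

```text
world 0.5863 -0.3011
shift cm [  6.29 -58.14  -9.87] turn -0.17 | cur ang 90.5 q7 1.14 pos [0.6446 0.2809 0.0122] w 0.0254 t 18.53 F [-2.7 -0.6 10.3]
```

Call:
{"fn": "play_rows", "kwargs": {
  "rows": "0 0 -4 0 1;0 0 -8 0 1;0 0 -9.8 0 1;0.4 -4 -9.8 0 1;0.8 -8 -9.8 0 1;1.2 -12 -9.8 -0.05 1;1.6 -16 -9.8 -0.1 1;2.1 -20 -9.8 -0.17 1"
}}

```text
time: 19.2
position: [0.6242, 0.0784, 0.1092]
tcp_rot: [-0.283, 3.127, -0.0]
force: [1.1, -1.2, -0.6]
gripper_width: 0.0262
```

Call:
{"fn": "play_rows", "kwargs": {
  "rows": "0 -4 0 0 1;0 -8 0 0 1;0 -12 0 0 1;0 -16 0 0 1;0 -20 0 0 1;0 -24 0 0 1;0 -28 0 0 1;0 -32 0 0 1"
}}

```text
time: 19.87
position: [0.6814, -0.2369, 0.1093]
tcp_rot: [-0.279, 3.128, -0.001]
force: [0.3, 0.0, -0.5]
gripper_width: 0.0255
```

```bash
python3 cad.py 74.5 -45 .08 90
```

```text
world 0.5863 -0.3011
shift cm [10.5  -4.63  2.92] turn 0.0 | cur ang 100.2 q7 2.07 pos [ 0.6814 -0.2369  0.1093] w 0.0255 t 19.87 F [ 0.3  0.  -0.5]
```

Call:
{"fn": "play_rows", "kwargs": {
  "rows": "3.5 -1.6 0 0 1;7 -3.1 0 0 1;10.5 -4.6 1 0 1;10.5 -4.6 2.9 0 1;10.5 -4.6 2.9 0 1;10.5 -4.6 2.9 0 1"
}}

```text
time: 20.37
position: [0.5861, -0.2984, 0.0796]
tcp_rot: [-0.28, 3.129, 0.001]
force: [1.0, 0.9, -1.9]
gripper_width: 0.0261
```

```bash
python3 cad.py 74.5 -45 .009 90;python3 - <<'E'
from h import *
c=cap('wrist','w8.png')
E
```

```text
world 0.5863 -0.3011
shift cm [ 0.03 -0.28  7.06] turn 0.0 | cur ang 100.2 q7 2.2 pos [ 0.5861 -0.2984  0.0796] w 0.0261 t 20.37 F [ 1.   0.9 -1.9]
```

View pics/w8.png

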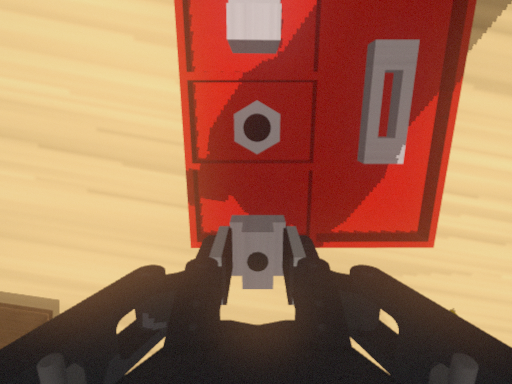

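The T-nut is held level at (258,262), over the last free small compartment. I'll lower and release it.

Call:
{"fn": "play_rows", "kwargs": {
  "rows": "0 -0.2 3.5 0 1;0 -0.2 5.5 0 1;0 -0.2 6.7 0 1;0 -0.2 7.1 0 1;0 -0.2 7.1 0 0.75;0 -0.2 7.1 0 0.5;0 -0.2 7.1 0 0.5;0 -0.2 7.1 0 0.5"
}}

```text
time: 21.08
position: [0.587, -0.3007, 0.009]
tcp_rot: [-0.28, 3.128, -0.001]
force: [0.6, -0.0, 1.1]
gripper_width: 0.0432
```

Call:
{"fn": "play_rows", "kwargs": {
  "rows": "0 0 -4 0 0.5;0 0 -8 0 0.5;-1 3 -12 0 0.2;-1 7 -15 0 0;-1 11 -17 0 0;-1 15 -17 0 0;-1 19 -17 0 0;-1 23 -17 0 0"
}}

```text
time: 21.75
position: [0.5575, -0.0835, 0.1794]
tcp_rot: [-0.279, 3.127, -0.001]
force: [1.7, 0.7, -0.4]
gripper_width: 0.0852
```

Call:
{"fn": "play_rows", "kwargs": {
  "rows": "0 4 0 0 0;0 8 0 0 0;0 8 0 0 0;0 8 0 0 0"
}}

```text
time: 22.08
position: [0.5434, -0.004, 0.1786]
tcp_rot: [-0.286, 3.127, 0.0]
force: [-0.6, -0.6, 0.3]
gripper_width: 0.0855
```

```bash
python3 - <<'E'
from h import *
c=cap('top');W=world(c)
A=np.radians(10.2);R=np.array([[np.cos(A),-np.sin(A)],[np.sin(A),np.cos(A)]])
for n,p in(('strap',(0,45)),('step',(-60,-45)),('hex',(14.5,-45)),('tnut',(74.5,-45))):
    q=np.array([.505,-.27])+R@np.array(p)/1000;m=np.hypot(W[...,0]-q[0],W[...,1]-q[1])<.03
    print(n,'z max-ish',np.round(np.nanpercentile(W[m][:,2],[5,50,90,97]),3))
a=cv2.resize(c['pixels'][160:295,70:470],(800,270))
b=cv2.resize(c['pixels'][165:290,330:450],(480,500)) ; s=cap('side')['pixels'][230:340,170:330]
o=np.zeros((600,800,3),np.uint8);o[:270]=a;o[270:600,:316]=cv2.resize(b,(316,330));o[270:600,320:]=cv2.resize(s,(480,330));cv2.imwrite('pics/fin.png',o)
E
python3 go.py .5 0 .2 90
```

```text
strap z max-ish [0.002 0.008 0.02  0.022]
step z max-ish [0.003 0.021 0.044 0.045]
hex z max-ish [0.002 0.006 0.029 0.031]
tnut z max-ish [0.002 0.006 0.027 0.029]
shift cm [ 4.18  1.46 -2.17] turn 0.178 | cur ang 100.2 q7 1.7 pos [ 0.5437 -0.007   0.1783] w 0.085 t 22.18 F [0.3 0.1 0.3]
```

View pics/fin.png

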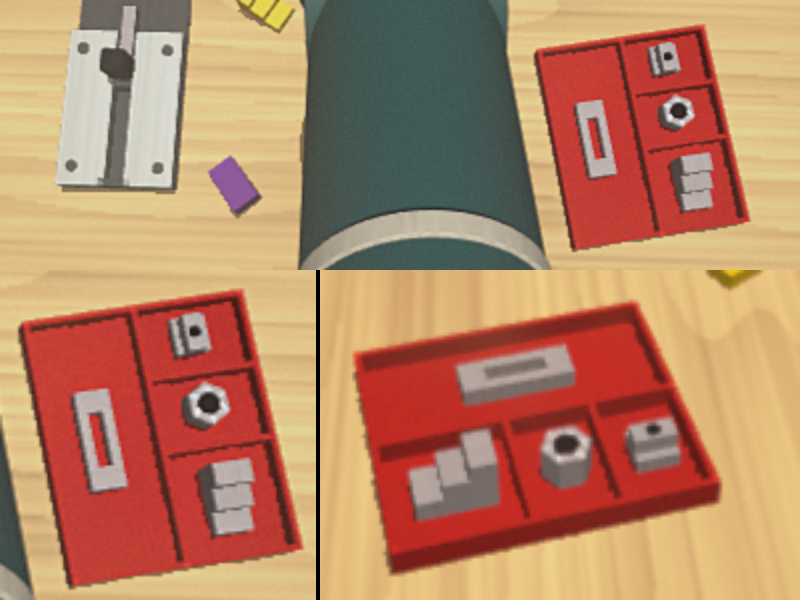

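All four pieces sit upright in their compartments, and the measured top heights match resting on the caddy floor (expected about 18, 43, 28 and 27 mm).

```bash
python3 -c "
from plant import manip
print(manip.sign_off())"
```

```text
the job is handed in; nothing more can be done
None
```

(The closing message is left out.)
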